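Tray and pill tin up on the sloped entrance stand

ROBOT

A 6-joint arm with a two-finger parallel gripper is mounted at the origin on the work surface. World frame = base frame: x ahead of the robot, y to its left, z up, the work surface at z = 0. Lengths are in m, angles in rad, forces in N, time in s.
With the tool pointing down it reaches from about 0.25 to 0.775 m from the base axis. Payload 8.9 kg.
Tool frame: the origin (TCP) lies midway between the tips of the shut fingers; the grasp point (between the pads) lies 19 mm behind it; x points along the fingers, y is the direction in which the jaws open and shut, and the axes are right-handed (so a half turn about x gives the same grasp; the last joint's range is limited). The gripper opens to 85 mm and grips with 20 to 120 N. Pads are 22 mm wide; open, the fingers measure 114 mm over their backs; the gripper's body (76 mm by 85 mm) begins 54 mm behind the grasp point. The pads swing forward as they close: fully open they stand 13 mm farther back than shut.
Start: joints at [-1.256, 0.291, -0.153, 1.127, 0, 1.431], TCP at [0.23, -0.472, 0.231] pointing down, gripper open.
Joint ranges: [-2.52, 2.52], [-0.91, 1.74], [-1.3, 1.37], [-1.96, 2.02], [-1.52, 1.47], [-3.14, 3.14]. Speed limits (rad/s): [2.22, 2.22, 2.79, 3.14, 3.14, 3.14].

INTERFACE

Orientations are given as [roll, pitch, yaw] about the fixed x, y, z axes, in that order (R = Rz(yaw) Ry(pitch) Rx(roll)).
In Python, from bench import status, optics, order gives the robot as it stands.
- The arm moves only by the shell command python3 -m inch 'ROWS' [FORCE]. ROWS is JSON, a list that holds one entry, the list of rows, each a list of 7 numbers: the turn, a rotation vector about the world's x, y, z in rad, then the shift along the world's x, y, z in cm, then the opening, from 0 (shut) to 1 (fully open). A call has 1 to 20 rows; each row is the pose to reach, as a shift and turn from the pose commanded when the call began; what a row does not reach only later rows make up. A row lasts 1/12 s, in which the tool goes at most 41.7 mm and 7.16 degrees, less where a joint would pass 70% of its speed; a pose out of reach is approached as far as the arm can. A call with a gripper value outside its range is refused whole. The fingers move at their own pace and stop on an object; FORCE is the grip in N (left out, the last holds). Time passes only in rows, so rows that repeat a pose let the fingers close. It gives the time, the measured TCP pose, the force and the opening at its end, in the units of the state.
- status.sense(): the state, without advancing time (a new reading comes with each control period).
- optics.read_camera(name): name is "scene" or "top"; returns the picture (384x512x3 uint8, blue, green, red); there is no depth.
- optics.calibration(name): a dict with "intrinsics" (3x3 intrinsics, pixels), "world_to_cam" (4x4, takes a point from world to camera coordinates). Camera axes: x right, y down, z forward; pixel columns grow to the right and rows downward; lengths in m; the calibration is good to about 2 mm. A picture is of the moment at which its call begins. calibration takes no time and is no camera call.
- order.job_done(): hands the job in, once; it reports no verdict.
The state is a dict: "clock": time; "joint_pos": joint angles; "dq": joint speeds; "effort": joint torques, N m; "eef_pos": TCP position; "orientation": TCP orientation; "contact_force": force on the tool from outside, world axes, zero at the start; "torque": the same for the moment, N m; "grip_width": opening from 0.0 (shut) to 1.0 (fully open).
Only numpy, scipy, OpenCV 4.12 (cv2) and the standard library are available. Lean on these libraries where they do the work, as an engineer would, in place of code of your own. Each camera call takes 0.05 s, during which the arm holds its last target. There are 200 camera calls.

TASK

Put the black tray and the round pill tin away on the sloped wooden stand: the tray on the left half (seen from the robot), pointing lengthwise straight up the slope, and the tin on the right half, each lying flat on the slope the same way up as now and resting against the bottom lip. Set them down gently, not dropped, and leave the keys, the key cover and the clothes peg where they lie.

Things in the scene. Friction and masses are not known exactly. Their poses are not given: they have to be found in the camera images.
- deck: sloping board of the fixed wooden stand, 170 mm up the slope (x) by 280 mm wide (y, to the left), z square out of its surface; rises 22 degrees away from the robot. Origin: top surface, inner face of the bottom lip, half-way along it, 35 mm above the glass. Lip: 12 mm thick, 12 mm high, all along the low edge. Dark flush line up the middle. Smooth lacquer: let go, things mostly slide down, some stay put.
- bay_left (a point): middle of the left half of the lip: on the slope's surface at the lip's inner face, 70 mm to the left of the board's middle line; axes as for the board
- bay_right (a point): middle of the right half of the lip: the same, 70 mm to the right of the middle line
- tray_center (a point): centre of the loose black ceramic tray, half-way up: an oblong open tray 150 mm long (its x axis), 58 mm wide (y), 20 mm high (z), with straight upright outer sides and 6 mm walls and floor; it starts lying flat on the glass, open side up, so its centre is 10 mm above the glass. About 0.24 kg.
- tin_center (a point): centre of the loose round stainless steel pill tin with twist cap, half-way up: a plain cylinder 62 mm in diameter and 26 mm high (z is its axis, cap up), starts lying flat on the glass, so its centre is 13 mm above the glass. About 0.11 kg.
- cover_center (a point): bystander: orange hard silicone key cover, 96 mm long (x), 52 mm wide, 16 mm high; its middle. Leave alone.
- keys_center (a point): bystander: pair of steel keys on a ring, a V about 100 mm long (x) and 75 mm wide, under 8 mm high; a point near the ring. Leave alone.
- peg_center (a point): bystander: wooden clothes peg, 82 mm long (x), 13 mm wide, 15 mm high; its middle. Leave alone.
Not all that is in view belongs to the job. Of the things that look like the part that bears tin_center, take the one that is nearest to the robot's base at the start.

How it is judged:
By the outcome, as a careful person would: the job done as asked, in the order asked, and still so for the second after the job is handed in, with the robot touching nothing.
It also fails if it takes over 64 s, if anything falls off the work surface, if the arm or the gripper's body presses on something with over 40 N, if the wrist force passes 120 N, or if a joint passes its speed limit or range.

## Working session

There is one attempt and no reset: what is moved stays moved. The work goes in short steps, Python scripts to look and compute and a shell command to move; the robot and the scene stay as the last step left them, time stands still between calls to the robot, and variables do not carry over. Pictures are saved under pics/ and viewed, on a budget of 10 in all, crops included, one or two more only if the job needs it, and the job is handed in when it is done.

```bash
ls; mkdir -p pics
python3 - <<'E'
from bench import status, optics
import cv2,numpy as np
s=status.sense(); print(s['clock'],s['eef_pos'],s['orientation'],s['grip_width'])
for n in('scene','top'):
    im=optics.read_camera(n); np.save(f'pics/{n}0.npy',im); cv2.imwrite(f'pics/{n}0.png',im)
    c=optics.calibration(n); print(n,np.round(c['intrinsics'],1).tolist(),np.round(c['world_to_cam'],3).tolist())
a=[cv2.imread(f'pics/{n}0.png') for n in('scene','top')]
cv2.imwrite('pics/top0x.png',cv2.resize(a[1],(800,600),interpolation=cv2.INTER_CUBIC))
cv2.imwrite('pics/scene0x.png',cv2.resize(a[0],(800,600),interpolation=cv2.INTER_CUBIC))
E
```

```text
pics
0.0 [ 0.23001532 -0.4714308   0.23072254] [-1.68804842  1.56946492  1.90738006] 1.0006860727209512
scene [[375.8, 0.0, 251.5], [0.0, 375.8, 191.1], [0.0, 0.0, 1.0]] [[-0.244, 0.97, -0.012, 0.121], [0.725, 0.174, -0.667, -0.324], [-0.645, -0.171, -0.745, 1.321], [0.0, 0.0, 0.0, 1.0]]
top [[388.0, 0.0, 260.1], [0.0, 388.0, 198.5], [0.0, 0.0, 1.0]] [[-0.027, -1.0, -0.004, 0.022], [-0.989, 0.028, -0.145, 0.524], [0.145, 0.0, -0.989, 0.907], [0.0, 0.0, 0.0, 1.0]]
```

View pics/top0x.png

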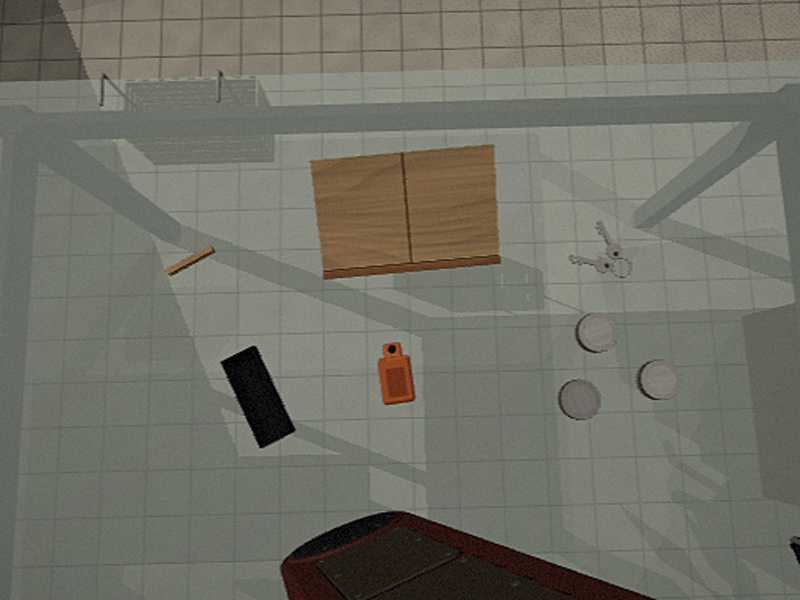

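View pics/scene0x.png

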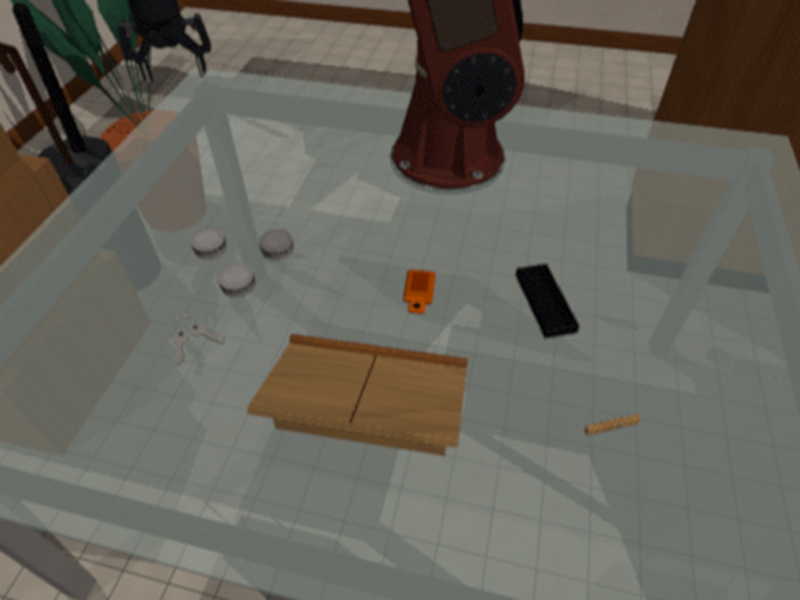

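Tins in the top view: (597,333), (659,380) and (579,400). The last looks nearest to the base. I'll measure all three and zoom in to confirm.

```bash
cat > h.py <<'E'
import numpy as np,cv2
from bench import status, optics
def bp(n,uv,z):  # pixel (native) -> world at height z
    c=optics.calibration(n);K=np.array(c['intrinsics']);T=np.array(c['world_to_cam']);R=T[:3,:3];t=T[:3,3]
    d=R.T@np.linalg.inv(K)@np.array([*uv,1.]);o=-R.T@t
    return o+d*(z-o[2])/d[2]
def pj(n,P):
    c=optics.calibration(n);P=np.atleast_2d(P)
    q=(np.array(c['world_to_cam'])@np.c_[P,np.ones(len(P))].T)[:3];q=np.array(c['intrinsics'])@q
    return (q[:2]/q[2]).T
E
python3 - <<'E'
from h import *
S=1.5625
for p in [(597,333),(659,380),(579,400)]:
    w=bp('top',np.array(p)/S,.02); print('tin',p,w.round(3),np.hypot(*w[:2]).round(3))
for nm,p,z in [('lipL',(324,276),.047),('lipR',(500,262),.047),('topL',(311,160),.035+.17*np.sin(.384)),('topR',(494,146),.035+.17*np.sin(.384)),
 ('trA',(221,362),.02),('trB',(255,346),.02),('trC',(295,430),.02),('trD',(261,447),.02)]:
    print(nm,bp('top',np.array(p)/S,z).round(4))
im=np.load('pics/top0.npy')
a=im[205:280,345:445];b=im[210:295,130:200];c=im[85:185,190:330]
f=lambda x,w,h:cv2.resize(x,(w,h),interpolation=cv2.INTER_CUBIC)
cv2.imwrite('pics/c1.png',np.hstack([np.vstack([f(a,400,300),np.zeros((300,400,3),np.uint8)+0]), f(b,400,486).copy() if 0 else cv2.copyMakeBorder(f(b,350,425),0,175,0,50,0)]))
d=cv2.imread('pics/c1.png'); d[310:596,0:400]=f(c,400,286)
cv2.imwrite('pics/c1.png',cv2.convertScaleAbs(d,alpha=1.6))
E
```

```text
tin (597, 333) [ 0.482 -0.293  0.02 ] 0.564
tin (659, 380) [ 0.406 -0.384  0.02 ] 0.558
tin (579, 400) [ 0.378 -0.257  0.02 ] 0.457
lipL [0.58   0.1342 0.047 ]
lipR [ 0.5946 -0.141   0.047 ]
topL [0.7489 0.1454 0.0987]
topR [ 0.7632 -0.1325  0.0987]
trA [0.4524 0.3009 0.02  ]
trB [0.4761 0.2476 0.02  ]
trC [0.3442 0.1845 0.02  ]
trD [0.3199 0.237  0.02  ]
```

View pics/c1.png

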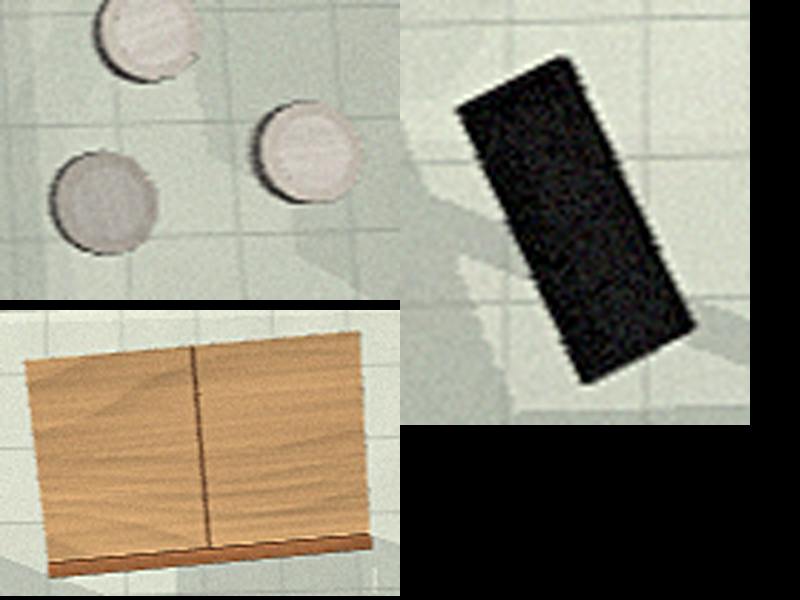

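Crop 1 shows the nearest tin (top face about native px (372,255)), which lies 0.457 m from the base against 0.56 m for the other two, so it is the one meant. The tray and deck corners are sharp. Next I fit the poses and work out the shifts.

```bash
cat >> h.py <<'E'
from scipy.spatial.transform import Rotation as Ro
from scipy.optimize import least_squares
t22=np.radians(22)
def deckR(yaw): return Ro.from_euler('z',yaw)*Ro.from_euler('y',-t22)
def toolR(up,jaw):  # tool x = -up, y = jaw
    x=-np.array(up);x/=np.linalg.norm(x);y=np.array(jaw);y=y-x*(x@y);y/=np.linalg.norm(y)
    return Ro.from_matrix(np.c_[x,y,np.cross(x,y)])
def go(up,jaw,p,cur=None):
    s=status.sense(); R0=Ro.from_euler('xyz',s['orientation']) if cur is None else cur[0]
    p0=np.array(s['eef_pos']) if cur is None else cur[1]
    T=min((toolR(up,np.array(jaw)*k) for k in(1,-1)),key=lambda T:(T*R0.inv()).magnitude())
    return (T*R0.inv()).as_rotvec().round(3),((p-p0)*100).round(2),(T,p)
E
python3 - <<'E'
from h import *
off=np.array([190,85]);px=np.array([(25,360),(360,331),(49,562),(370,535),(194,347),(210,547)],float)
px=(px-[0,310])/2.857+off
L=np.array([(.17,.14,0),(.17,-.14,0),(0,.14,.012),(0,-.14,.012),(.17,0,0),(0,0,.004)])
f=lambda q:(pj('top',deckR(q[2]).apply(L)+[q[0],q[1],.035])-px).ravel()
r=least_squares(f,[.6,0,.05]);print('deck',r.x.round(4),'res',r.fun.round(1))
tin=bp('top',(372,255),.026);print('tin',tin.round(4))
px2=np.array([(141.4,231.6),(164,221.4),(189.2,275),(166.8,286.8)])
# silhouette: convex hull of projected box; compare corners A,D top, B,C extreme
Lt=np.array([(.075,.029),(.075,-.029),(-.075,-.029),(-.075,.029)])
def g(q):
    w=lambda z:pj('top',np.c_[Ro.from_euler('z',q[2]).apply(np.c_[Lt,np.zeros(4)])[:,:2]+q[:2],np.full(4,z)])
    a,b=w(.02),w(.0); m=(a+b)/2; m[3]=a[3]; m[1]=b[1]; m[0,0]=a[0,0]; return (m-px2).ravel()
r2=least_squares(g,[.398,.2425,.45]);print('tray',r2.x.round(4),'res',r2.fun.round(1))
s=status.sense();R0=Ro.from_euler('xyz',s['orientation']);print(R0.as_matrix().round(3))
y=r2.x[2]; print(go([0,0,1],[-np.sin(y),np.cos(y),0],np.array([*r2.x[:2],.10]))[:2])
E
```

```text
deck [ 0.6004 -0.0028  0.0598] res [-0.1 -0.3  0.3 -0.1 -0.8  0.5  1.   0.1 -0.3 -0.7 -0.1  0.3]
tin [ 0.3804 -0.2591  0.026 ]
tray [0.3984 0.2436 0.4482] res [-0.5 -0.1  0.3 -0.2  0.2  0.3  0.1 -0. ]
[[-0.     0.438 -0.899]
 [ 0.001 -0.899 -0.438]
 [-1.    -0.001 -0.   ]]Traceback (most recent call last):
  File "<stdin>", line 16, in <module>
  File "h.py", line 21, in go
    T=min((toolR(up,np.array(jaw)*k) for k in(1,-1)),key=lambda T:(T*R0.inv()).magnitude())
  File "h.py", line 21, in <genexpr>
    T=min((toolR(up,np.array(jaw)*k) for k in(1,-1)),key=lambda T:(T*R0.inv()).magnitude())
           ~~~~~^^^^^^^^^^^^^^^^^^^^
  File "h.py", line 16, in toolR
    x=-np.array(up);x/=np.linalg.norm(x);y=np.array(jaw);y=y-x*(x@y);y/=np.linalg.norm(y)
                    ^^^^^^^^^^^^^^^^^^^^
numpy._core._exceptions._UFuncOutputCastingError: Cannot cast ufunc 'divide' output from dtype('float64') to dtype('int64') with casting rule 'same_kind'
```

```bash
sed -i 's/np.array(up);x\//np.array(up,float);x\//; s/y=np.array(jaw);/y=np.array(jaw,float);/' h.py
python3 -m inch '[[[0,0,0.12,0.8,3.6,0,1],[0,0,0.24,1.7,7.2,0,1],[0,0,0.36,2.5,10.8,0,1],[0,0,0.48,3.4,14.3,0,1],[0,0,0.6,4.2,17.9,0,1],[0,0,0.72,5,21.5,0,1],[0,0,0.84,5.9,25,0,1],[0,0,0.96,6.7,28.6,0,1],[0,0,1.08,7.6,32.2,0,1],[0,0,1.2,8.4,35.8,0,1],[0,0,1.32,9.2,39.3,0,1],[0,0,1.44,10.1,42.9,0,1],[0,0,1.56,10.9,46.5,0,1],[0,0,1.68,11.8,50,0,1],[0,0,1.8,12.6,53.6,0,1],[0,0,1.92,13.4,57.2,0,1],[0,0,2.04,14.3,60.8,-1,1],[0,0,2.16,15.1,64.4,-3,1],[0,0,2.28,16,68,-5,1],[0,0,2.4,16.8,71.5,-7,1]]]' 40
python3 - <<'E'
from h import *
y=.4482;print(status.sense()['joint_pos']);print(go([0,0,1],[-np.sin(y),np.cos(y),0],np.array([.3984,.2436,.06]))[:2])
E
```

```text
clock: 1.77
eef_pos: [0.3981, 0.2451, 0.1605]
orientation: [0.471, 1.57, 0.189]
contact_force: [1.3, 0.6, 0.4]
grip_width: 1.0
[ 3.95358815e-01  2.38469272e-01 -4.22282457e-01  9.09460909e-01
 -1.22050959e-04  6.76708235e-01]
(array([-0.   ,  0.001,  0.73 ]), array([  0.03,  -0.15, -10.05]))
```

```bash
python3 -m inch '[[[0,0,0.12,0,-0.1,-2,1],[0,0,0.24,0,-0.1,-4,1],[0,0,0.36,0,-0.1,-6,1],[0,0,0.48,0,-0.1,-8,1],[0,0,0.6,0,-0.1,-10,1],[0,0,0.73,0,-0.1,-11,1],[0,0,0.73,0,-0.1,-11,1],[0,0,0.73,0,-0.1,-11,1]]]'
python3 - <<'E'
from h import *
y=.4482;print(go([0,0,1],[-np.sin(y),np.cos(y),0],np.array([.3984,.2436,.0]))[:2])
a=optics.read_camera('scene');b=optics.read_camera('top')
p=pj('scene',[[.3984,.2436,.02]])[0].astype(int);q=pj('top',[[.3984,.2436,.02]])[0].astype(int)
f=lambda im,p:cv2.resize(im[max(p[1]-45,0):p[1]+45,max(p[0]-45,0):p[0]+45],(400,400),interpolation=cv2.INTER_CUBIC)
cv2.imwrite('pics/g1.png',cv2.convertScaleAbs(np.hstack([f(a,p),f(b,q)]),alpha=1.6))
E
```

```text
clock: 2.43
eef_pos: [0.3976, 0.2418, 0.0511]
orientation: [3.091, 1.569, -2.753]
contact_force: [0.7, 0.6, -0.0]
grip_width: 0.998
(array([ 0.001, -0.001,  0.009]), array([ 0.08,  0.18, -5.11]))
```

View pics/g1.png

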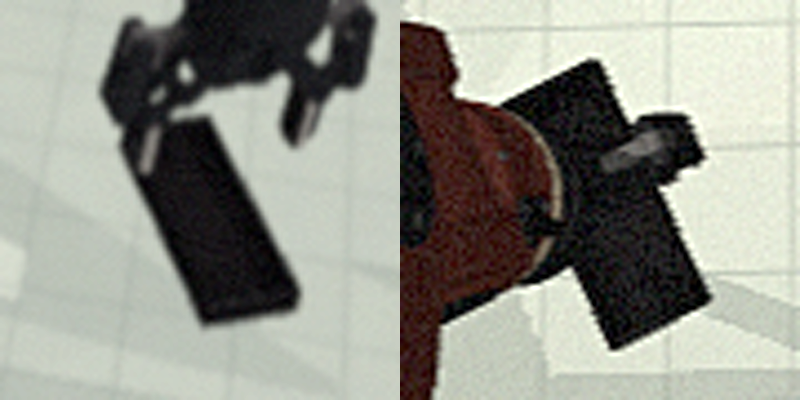

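Crop 2 shows the fingers straddling the middle of the tray, with the jaw axis square to its length. I'll go down and grip.

```bash
python3 -m inch '[[[0,0,0.009,0.1,0.1,-2.5,1],[0,0,0.009,0.1,0.1,-4,1],[0,0,0.009,0.1,0.1,-5,1],[0,0,0.009,0.1,0.1,-5,1],[0,0,0.009,0.1,0.1,-5,1],[0,0,0.009,0.1,0.1,-5,0.6],[0,0,0.009,0.1,0.1,-5,0.4],[0,0,0.009,0.1,0.1,-5,0.4],[0,0,0.009,0.1,0.1,-5,0.4],[0,0,0.009,0.1,0.1,-5,0.4],[0,0,0.009,0.1,0.1,-5,0.4]]]' 50
```

```text
clock: 3.45
eef_pos: [0.3999, 0.2434, 0.0026]
orientation: [0.079, 1.569, 0.53]
contact_force: [-1.5, 0.2, 8.5]
grip_width: 0.665
```

```bash
python3 -m inch '[[[0,0,0,0,0,2,0.4],[0,0,0,0,0,5,0.4],[0,0,0,0,0,8,0.4],[0,0,0,0,0,11,0.4],[0,0,0,0,0,13,0.4],[0,0,0,0,0,14,0.4],[0,0,0,0,0,14,0.4]]]'
cat >> h.py <<'E'
D=(.6004,-.0028,.0598)
def deck(p): return deckR(D[2]).apply(p)+[D[0],D[1],.035]
def goD(p,cur=None): R=deckR(D[2]).as_matrix(); return go(R[:,2],R[:,1],deck(p),cur)
E
python3 - <<'E'
from h import *
for p in [(.0793,.07,.0526),(.0773,.07,.0066)]: print(deck(p).round(4),goD(np.array(p))[:2])
E
```

```text
clock: 4.03
eef_pos: [0.4007, 0.2436, 0.1442]
orientation: [-0.07, 1.566, 0.381]
contact_force: [0.6, 0.5, -2.0]
grip_width: 0.662
[0.6499 0.0703 0.1135] (array([ 0.097, -0.369, -0.386]), array([ 24.93, -17.33,  -3.07]))
[0.6653 0.0712 0.0701] (array([ 0.097, -0.369, -0.386]), array([ 26.46, -17.24,  -7.41]))
```

```bash
python3 -m inch '[[[0,0,-0.05,1.5,-1,0,0.4],[0.01,-0.02,-0.1,3.5,-2.5,0,0.4],[0.01,-0.05,-0.15,5.5,-4,0,0.4],[0.02,-0.08,-0.2,7.5,-5.5,0,0.4],[0.03,-0.11,-0.25,9.5,-7,0,0.4],[0.04,-0.15,-0.3,11.5,-8.5,0,0.4],[0.05,-0.2,-0.35,13.5,-10,0,0.4],[0.06,-0.24,-0.386,15.5,-11.5,0,0.4],[0.07,-0.28,-0.386,17.5,-13,0,0.4],[0.08,-0.32,-0.386,19.5,-14.4,0,0.4],[0.097,-0.369,-0.386,21.5,-15.6,0,0.4],[0.097,-0.369,-0.386,23.3,-16.6,0,0.4],[0.097,-0.369,-0.386,24.9,-17.3,-1,0.4],[0.097,-0.369,-0.386,24.9,-17.3,-2,0.4],[0.097,-0.369,-0.386,24.9,-17.3,-3,0.4],[0.097,-0.369,-0.386,24.9,-17.3,-3,0.4],[0.097,-0.369,-0.386,24.9,-17.3,-3,0.4]]]'
python3 - <<'E'
from h import *
for p in [(.0793,.07,.0526),(.0803,.07,.010)]: print(goD(np.array(p))[:2])
a=optics.read_camera('scene');b=optics.read_camera('top')
C=deck([.085,.07,.06])
p=pj('scene',C)[0].astype(int);q=pj('top',C)[0].astype(int)
f=lambda im,p:cv2.resize(im[max(p[1]-60,0):p[1]+60,max(p[0]-60,0):p[0]+60],(400,400),interpolation=cv2.INTER_CUBIC)
cv2.imwrite('pics/g2.png',cv2.convertScaleAbs(np.hstack([f(a,p),f(b,q)]),alpha=1.6))
E
```

```text
clock: 5.45
eef_pos: [0.6467, 0.07, 0.1099]
orientation: [0.002, 1.195, 0.062]
contact_force: [-0.1, -0.4, -1.5]
grip_width: 0.66
(array([-0.   , -0.008, -0.001]), array([0.32, 0.03, 0.36]))
(array([-0.   , -0.008, -0.001]), array([ 2.01,  0.13, -3.55]))
```

View pics/g2.png

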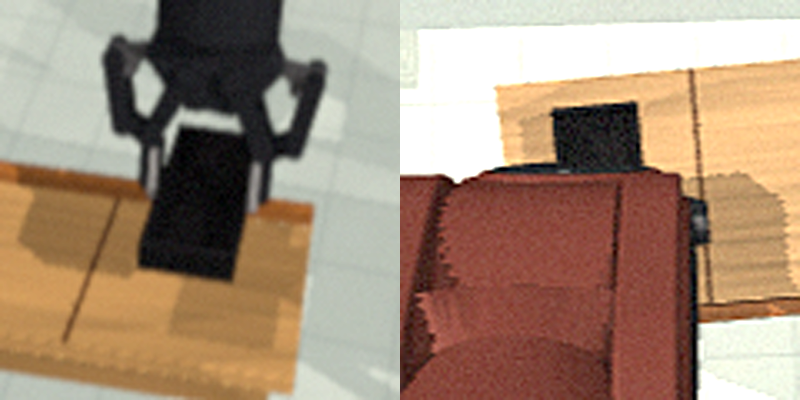

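Crop 3 shows the tray held, level with the slope and parallel to the middle line. I'll lower it to about 3 mm above the deck, then ease it down by force.

```bash
python3 -m inch '[[[0,-0.008,0,0.8,0.1,-1.2,0.4],[0,-0.008,0,1.4,0.1,-2.4,0.4],[0,-0.008,0,2,0.1,-3.2,0.4],[0,-0.008,0,2,0.1,-3.5,0.4],[0,-0.008,0,2,0.1,-3.5,0.4],[0,-0.008,0,2,0.1,-3.5,0.4],[0,-0.008,0,2,0.1,-3.5,0.4]]]'
python3 - <<'E'
from h import *
s=status.sense();print((deckR(D[2]).inv().apply(np.array(s['eef_pos'])-[D[0],D[1],.035])*1000).round(1),goD(np.array([.0803,.07,.0066]))[:2], deckR(D[2]).inv().apply(s['contact_force']).round(1),s['torque'])
E
python3 -m inch '[[[0,0,0,0.04,0,-0.1,0.4],[0,0,0,0.04,0,-0.1,0.4],[0,0,0,0.04,0,-0.1,0.4]]]'
python3 -m inch '[[[0,0,0,0.04,0,-0.1,0.4],[0,0,0,0.04,0,-0.1,0.4],[0,0,0,0.04,0,-0.1,0.4]]]'
```

```text
clock: 6.13
eef_pos: [0.6683, 0.071, 0.0771]
orientation: [-0.0, 1.183, 0.06]
contact_force: [-0.1, -0.1, -1.6]
grip_width: 0.664
[82.7 69.6 12. ] (array([-0.   ,  0.004, -0.001]), array([-0.02,  0.03, -0.59])) [-0.7 -0.1 -1.4] [-0.01633694  0.54998268 -0.00533927]
clock: 6.38
eef_pos: [0.6686, 0.071, 0.0757]
orientation: [-0.0, 1.183, 0.06]
contact_force: [-0.1, 0.1, -2.4]
grip_width: 0.661
clock: 6.63
eef_pos: [0.6689, 0.071, 0.0743]
orientation: [-0.0, 1.184, 0.061]
contact_force: [0.4, -0.3, -3.2]
grip_width: 0.662
```

```bash
for i in 1; do python3 -m inch '[[[0,0,0,0.05,0,-0.15,0.4],[0,0,0,0.05,0,-0.15,0.4],[0,0,0,0.05,0,-0.15,0.4]]]'; python3 -m inch '[[[0,0,0,0.04,0,-0.1,0.4],[0,0,0,0.04,0,-0.1,0.4],[0,0,0,0.04,0,-0.1,0.4]]]'; python3 -m inch '[[[0,0,0,0.04,0,-0.1,0.4],[0,0,0,0.04,0,-0.1,0.4],[0,0,0,0.04,0,-0.1,0.4]]]'; done
```

```text
clock: 6.88
eef_pos: [0.6693, 0.071, 0.0727]
orientation: [-0.0, 1.184, 0.061]
contact_force: [0.5, -0.4, -2.6]
grip_width: 0.662
clock: 7.13
eef_pos: [0.6698, 0.0709, 0.0718]
orientation: [-0.0, 1.184, 0.06]
contact_force: [0.5, -0.7, -2.4]
grip_width: 0.663
clock: 7.38
eef_pos: [0.6702, 0.071, 0.0708]
orientation: [-0.0, 1.184, 0.061]
contact_force: [0.4, 0.3, -2.9]
grip_width: 0.663
```

```bash
for i in 1; do python3 -m inch '[[[0,0,0,0.04,0,-0.1,0.4],[0,0,0,0.04,0,-0.1,0.4],[0,0,0,0.04,0,-0.1,0.4]]]'; python3 -m inch '[[[0,0,0,0.04,0,-0.1,0.4],[0,0,0,0.04,0,-0.1,0.4],[0,0,0,0.04,0,-0.1,0.4]]]'; python3 -m inch '[[[0,0,0,0.04,0,-0.1,0.4],[0,0,0,0.04,0,-0.1,0.4],[0,0,0,0.04,0,-0.1,0.4]]]'; done
```

```text
clock: 7.63
eef_pos: [0.6706, 0.071, 0.0698]
orientation: [-0.0, 1.184, 0.061]
contact_force: [0.7, 0.5, -1.5]
grip_width: 0.66
clock: 7.88
eef_pos: [0.671, 0.071, 0.0688]
orientation: [0.0, 1.184, 0.061]
contact_force: [0.3, -0.1, -2.7]
grip_width: 0.66
clock: 8.13
eef_pos: [0.6715, 0.071, 0.0681]
orientation: [-0.0, 1.183, 0.061]
contact_force: [-1.7, 0.4, 1.5]
grip_width: 0.662
```

Contact with the deck. Now I slide down to the lip.

```bash
for i in 1; do python3 -m inch '[[[0,0,0,-0.18,-0.01,-0.08,0.4],[0,0,0,-0.37,-0.02,-0.15,0.4],[0,0,0,-0.37,-0.02,-0.15,0.4],[0,0,0,-0.37,-0.02,-0.15,0.4]]]'; python3 -m inch '[[[0,0,0,-0.09,-0.01,-0.04,0.4],[0,0,0,-0.09,-0.01,-0.04,0.4],[0,0,0,-0.09,-0.01,-0.04,0.4]]]'; python3 -m inch '[[[0,0,0,-0.09,-0.01,-0.04,0.4],[0,0,0,-0.09,-0.01,-0.04,0.4],[0,0,0,-0.09,-0.01,-0.04,0.4]]]'; done
```

```text
clock: 8.47
eef_pos: [0.6676, 0.0708, 0.0665]
orientation: [0.0, 1.184, 0.061]
contact_force: [-2.3, -0.2, 3.4]
grip_width: 0.664
clock: 8.72
eef_pos: [0.6671, 0.0707, 0.0663]
orientation: [0.0, 1.183, 0.061]
contact_force: [-1.3, 0.5, 3.8]
grip_width: 0.661
clock: 8.97
eef_pos: [0.6663, 0.0706, 0.066]
orientation: [-0.0, 1.183, 0.06]
contact_force: [-0.1, 0.1, 4.3]
grip_width: 0.662
```

```bash
for i in 1; do python3 -m inch '[[[0,0,0,-0.09,-0.01,-0.04,0.4],[0,0,0,-0.09,-0.01,-0.04,0.4],[0,0,0,-0.09,-0.01,-0.04,0.4]]]'; python3 -m inch '[[[0,0,0,-0.09,-0.01,-0.04,0.4],[0,0,0,-0.09,-0.01,-0.04,0.4],[0,0,0,-0.09,-0.01,-0.04,0.4]]]'; python3 -m inch '[[[0,0,0,-0.09,-0.01,-0.04,0.4],[0,0,0,-0.09,-0.01,-0.04,0.4],[0,0,0,-0.09,-0.01,-0.04,0.4]]]'; done
```

```text
clock: 9.22
eef_pos: [0.6654, 0.0705, 0.0656]
orientation: [-0.0, 1.183, 0.061]
contact_force: [-0.5, 0.7, 5.3]
grip_width: 0.666
clock: 9.47
eef_pos: [0.6652, 0.0705, 0.0655]
orientation: [0.0, 1.182, 0.061]
contact_force: [4.7, 0.8, 4.9]
grip_width: 0.662
clock: 9.72
eef_pos: [0.6652, 0.0705, 0.0656]
orientation: [0.0, 1.18, 0.061]
contact_force: [6.4, 1.8, 2.4]
grip_width: 0.665
```

Lip contact, with x force rising and motion stopped. I'll release and retreat along the deck normal.

```bash
python3 -m inch '[[[0,0,0,0,0,0,0.8],[0,0,0,0,0,0,1],[0,0,0,0,0,0,1],[0,0,0,0,0,0,1],[0,0,0,-0.4,0,0.9,1],[0,0,0,-1.1,-0.1,2.8,1],[0,0,0,-2.2,-0.1,5.6,1],[0,0,0,-3.4,-0.2,8.3,1],[0,0,0,-5,-1,10,1],[0,0,0,-8,-3,11,1],[0,0,0,-11,-6,12,1],[0,0,0,-14,-9,12,1],[0,0,0,-17,-12,12,1],[0,0,0,-20,-15,12,1]]]'
python3 - <<'E'
from h import *
a=optics.read_camera('scene');b=optics.read_camera('top')
C=deck([.085,0.03,.0])
p=pj('scene',C)[0].astype(int);q=pj('top',C)[0].astype(int)
f=lambda im,p:cv2.resize(im[max(p[1]-70,0):p[1]+70,max(p[0]-70,0):p[0]+70],(400,400),interpolation=cv2.INTER_CUBIC)
cv2.imwrite('pics/g3.png',cv2.convertScaleAbs(np.hstack([f(a,p),f(b,q)]),alpha=1.6))
R=deckR(D[2]).as_matrix();print(go([0,0,1],R[:,1],np.array([.3804,-.2591,.06]))[:2],status.sense()['eef_pos'])
E
```

```text
clock: 10.88
eef_pos: [0.4643, -0.0771, 0.185]
orientation: [-0.002, 1.183, 0.06]
contact_force: [0.1, -0.8, 0.6]
grip_width: 1.001
(array([-0.021,  0.385,  0.006]), array([ -8.18, -17.87, -12.44])) [ 0.46222438 -0.08036882  0.18438657]
```

View pics/g3.png

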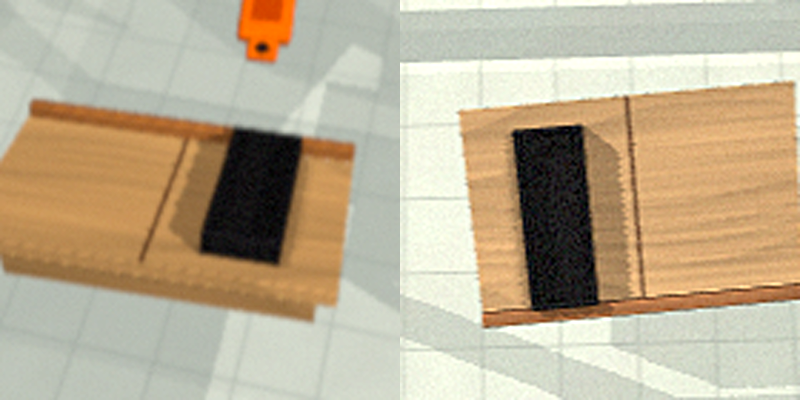

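Crop 4 shows the tray in the left half, against the lip and parallel to the board's lines. Now the tin.

```bash
python3 -m inch '[[[0,0.06,0,-1,-3,0,1],[0,0.12,0,-2,-6,0,1],[-0.01,0.18,0,-4,-9,0,1],[-0.01,0.24,0,-5.5,-12,-1,1],[-0.02,0.3,0,-7,-15,-3,1],[-0.02,0.385,0.006,-8.2,-17.9,-6,1],[-0.02,0.385,0.006,-8.2,-17.9,-9,1],[-0.02,0.385,0.006,-8.2,-17.9,-12,1],[-0.02,0.385,0.006,-8.2,-17.9,-12.4,1],[-0.02,0.385,0.006,-8.2,-17.9,-12.4,1],[-0.02,0.385,0.006,-8.2,-17.9,-12.4,1],[-0.02,0.385,0.006,-8.2,-17.9,-12.4,1]]]'
python3 - <<'E'
from h import *
a=optics.read_camera('scene');b=optics.read_camera('top')
C=np.array([.3804,-.2591,.02])
p=pj('scene',C)[0].astype(int);q=pj('top',C)[0].astype(int)
f=lambda im,p:cv2.resize(im[max(p[1]-45,0):p[1]+45,max(p[0]-45,0):p[0]+45],(400,400),interpolation=cv2.INTER_CUBIC)
cv2.imwrite('pics/g4.png',cv2.convertScaleAbs(np.hstack([f(a,p),f(b,q)]),alpha=1.6))
R=deckR(D[2]).as_matrix();print(go([0,0,1],R[:,1],np.array([.3804,-.2591,.006]))[:2])
E
```

```text
clock: 11.98
eef_pos: [0.3853, -0.2563, 0.0623]
orientation: [0.547, 1.567, 0.614]
contact_force: [-1.0, 1.3, 0.3]
grip_width: 0.998
(array([-0.002,  0.004, -0.006]), array([-0.48, -0.27, -5.61]))
```

View pics/g4.png

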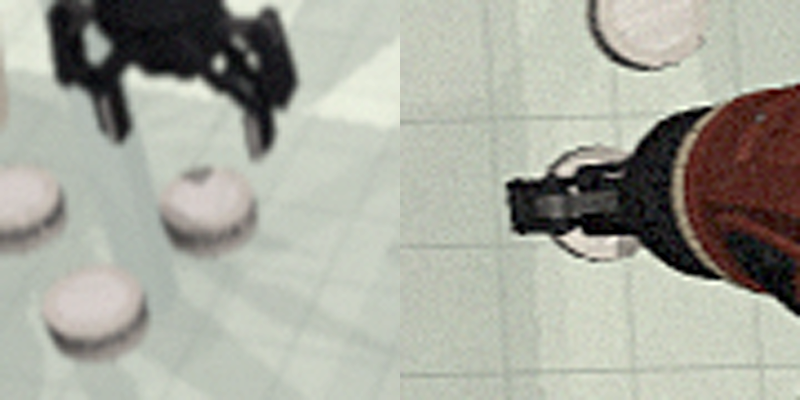

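Crop 5 shows the fingers either side of the right tin, which sits central between them in the top view. I'll descend and grip.

```bash
python3 -m inch '[[[0,0,-0.006,-0.5,-0.3,-2,1],[0,0,-0.006,-0.5,-0.3,-4,1],[0,0,-0.006,-0.5,-0.3,-5.4,1],[0,0,-0.006,-0.5,-0.3,-5.4,1],[0,0,-0.006,-0.5,-0.3,-5.4,1],[0,0,-0.006,-0.5,-0.3,-5.4,0.6],[0,0,-0.006,-0.5,-0.3,-5.4,0.5],[0,0,-0.006,-0.5,-0.3,-5.4,0.5],[0,0,-0.006,-0.5,-0.3,-5.4,0.5],[0,0,-0.006,-0.5,-0.3,-5.4,0.5]]]' 40
python3 - <<'E'
from h import *
cr=pj('scene',[.3804,-.2591,.02])[0].astype(int)-45
print('tin from scene',bp('scene',cr+np.array([208,195])/4.444,.026))
E
```

```text
clock: 12.92
eef_pos: [0.3799, -0.2594, 0.0078]
orientation: [0.72, 1.567, 0.78]
contact_force: [-1.7, 0.9, 7.9]
grip_width: 0.7
tin from scene [ 0.37745181 -0.2554983   0.026     ]
```

```bash
python3 -m inch '[[[0,0,0,0,0,2,0.5],[0,0,0,0,0,5,0.5],[0,0,0,0,0,8,0.5],[0,0,0,0,0,11,0.5],[0,0,0,0,0,13,0.5],[0,0,0,0,0,14,0.5],[0,0,0,0,0,14,0.5]]]'
python3 - <<'E'
from h import *
for p in [(.037,-.07,.055),(.037,-.07,.012)]: print(deck(p).round(4),goD(np.array(p))[:2])
E
```

```text
clock: 13.5
eef_pos: [0.3805, -0.26, 0.1494]
orientation: [0.073, 1.565, 0.133]
contact_force: [0.0, 0.3, -1.8]
grip_width: 0.701
[ 0.6183 -0.0719  0.0999] (array([ 0.022, -0.378, -0.   ]), array([23.77, 18.82, -4.96]))
[ 0.6343 -0.0709  0.06  ] (array([ 0.022, -0.378, -0.   ]), array([25.38, 18.91, -8.95]))
```

```bash
python3 -m inch '[[[0,-0.03,0,1.5,1.2,0,0.5],[0,-0.06,0,3.5,2.8,0,0.5],[0,-0.09,0,5.5,4.4,0,0.5],[0.01,-0.13,0,7.5,6,0,0.5],[0.01,-0.17,0,9.5,7.6,0,0.5],[0.01,-0.21,0,11.5,9.2,0,0.5],[0.01,-0.25,0,13.5,10.7,0,0.5],[0.02,-0.29,0,15.5,12.3,0,0.5],[0.02,-0.33,0,17.5,13.9,0,0.5],[0.02,-0.37,0,19.5,15.5,0,0.5],[0.022,-0.378,0,21.5,17,-1,0.5],[0.022,-0.378,0,23,18.2,-3,0.5],[0.022,-0.378,0,23.8,18.8,-5,0.5],[0.022,-0.378,0,23.8,18.8,-5,0.5],[0.022,-0.378,0,24.6,18.9,-7,0.5],[0.022,-0.378,0,25.3,18.9,-8.7,0.5],[0.022,-0.378,0,25.3,18.9,-8.7,0.5],[0.022,-0.378,0,25.3,18.9,-8.7,0.5],[0.022,-0.378,0,25.3,18.9,-8.7,0.5]]]'
python3 - <<'E'
from h import *
s=status.sense();print((deckR(D[2]).inv().apply(np.array(s['eef_pos'])-[D[0],D[1],.035])*1000).round(1),goD(np.array([.037,-.07,.009]))[:2])
E
```

```text
clock: 15.08
eef_pos: [0.6318, -0.0701, 0.0602]
orientation: [0.009, 1.19, 0.069]
contact_force: [0.1, 0.6, -1.9]
grip_width: 0.702
[ 34.8 -69.1  13.1] (array([-0.003, -0.004, -0.001]), array([ 0.36, -0.07, -0.3 ]))
```

```bash
python3 -m inch '[[[0,-0.004,0,0.15,-0.05,-0.2,0.5],[0,-0.004,0,0.25,-0.07,-0.33,0.5],[0,-0.004,0,0.25,-0.07,-0.33,0.5],[0,-0.004,0,0.25,-0.07,-0.33,0.5]]]'; for i in 1; do python3 -m inch '[[[0,0,0,0.04,0,-0.1,0.5],[0,0,0,0.04,0,-0.1,0.5],[0,0,0,0.04,0,-0.1,0.5]]]';python3 -m inch '[[[0,0,0,0.04,0,-0.1,0.5],[0,0,0,0.04,0,-0.1,0.5],[0,0,0,0.04,0,-0.1,0.5]]]'; done
```

```text
clock: 15.42
eef_pos: [0.6347, -0.0706, 0.0565]
orientation: [0.008, 1.186, 0.069]
contact_force: [-0.2, -0.7, -0.3]
grip_width: 0.702
clock: 15.67
eef_pos: [0.6352, -0.0706, 0.0554]
orientation: [0.008, 1.186, 0.069]
contact_force: [-2.3, -0.8, 4.1]
grip_width: 0.703
clock: 15.92
eef_pos: [0.6353, -0.0706, 0.0553]
orientation: [0.008, 1.186, 0.068]
contact_force: [-12.4, -0.5, 20.8]
grip_width: 0.703
```

Deck contact. I'll back off about 1 mm to ease the press, then slide down to the lip.

```bash
python3 -m inch '[[[0,0,0,-0.04,0,0.1,0.5],[0,0,0,-0.04,0,0.1,0.5],[0,0,0,-0.04,0,0.1,0.5]]]'; for i in 1; do python3 -m inch '[[[0,0,0,-0.19,-0.01,-0.08,0.5],[0,0,0,-0.19,-0.01,-0.08,0.5],[0,0,0,-0.19,-0.01,-0.08,0.5]]]';python3 -m inch '[[[0,0,0,-0.09,-0.01,-0.04,0.5],[0,0,0,-0.09,-0.01,-0.04,0.5],[0,0,0,-0.09,-0.01,-0.04,0.5]]]'; python3 -m inch '[[[0,0,0,-0.09,-0.01,-0.04,0.5],[0,0,0,-0.09,-0.01,-0.04,0.5],[0,0,0,-0.09,-0.01,-0.04,0.5]]]'; done
```

```text
clock: 16.17
eef_pos: [0.6351, -0.0705, 0.0553]
orientation: [0.008, 1.186, 0.069]
contact_force: [-4.9, -0.4, 6.7]
grip_width: 0.7
clock: 16.42
eef_pos: [0.6337, -0.0707, 0.0548]
orientation: [0.008, 1.185, 0.069]
contact_force: [-2.4, 0.0, 5.8]
grip_width: 0.698
clock: 16.67
eef_pos: [0.6332, -0.0708, 0.0546]
orientation: [0.008, 1.185, 0.069]
contact_force: [-1.2, 0.4, 5.6]
grip_width: 0.706
clock: 16.92
eef_pos: [0.6323, -0.0709, 0.0542]
orientation: [0.008, 1.185, 0.069]
contact_force: [-1.8, 0.3, 5.9]
grip_width: 0.702
```

```bash
for i in 1; do python3 -m inch '[[[0,0,0,-0.09,-0.01,-0.04,0.5],[0,0,0,-0.09,-0.01,-0.04,0.5],[0,0,0,-0.09,-0.01,-0.04,0.5]]]';python3 -m inch '[[[0,0,0,-0.09,-0.01,-0.04,0.5],[0,0,0,-0.09,-0.01,-0.04,0.5],[0,0,0,-0.09,-0.01,-0.04,0.5]]]'; python3 -m inch '[[[0,0,0,-0.09,-0.01,-0.04,0.5],[0,0,0,-0.09,-0.01,-0.04,0.5],[0,0,0,-0.09,-0.01,-0.04,0.5]]]'; done
```

```text
clock: 17.17
eef_pos: [0.6315, -0.0711, 0.0539]
orientation: [0.008, 1.184, 0.069]
contact_force: [-0.7, -0.0, 6.9]
grip_width: 0.703
clock: 17.42
eef_pos: [0.6309, -0.0712, 0.0536]
orientation: [0.007, 1.184, 0.068]
contact_force: [0.1, 0.4, 6.6]
grip_width: 0.702
clock: 17.67
eef_pos: [0.6308, -0.0712, 0.0537]
orientation: [0.007, 1.182, 0.069]
contact_force: [5.0, 1.2, 5.4]
grip_width: 0.7
```

Lip contact at a deck x of about 31 mm, as expected. I'll release and retreat.

```bash
python3 -m inch '[[[0,0,0,0,0,0,0.8],[0,0,0,0,0,0,1],[0,0,0,0,0,0,1],[0,0,0,0,0,0,1],[0,0,0,-0.4,0,0.9,1],[0,0,0,-1.1,0,2.8,1],[0,0,0,-2.2,0,5.6,1],[0,0,0,-3.4,0,8.3,1],[0,0,0,-5,-1,11,1],[0,0,0,-8,-3,12,1],[0,0,0,-11,-6,13,1],[0,0,0,-14,-9,13,1],[0,0,0,-17,-12,13,1],[0,0,0,-20,-15,13,1],[0,0,0,-23,-18,13,1],[0,0,0,-26,-21,13,1],[0,0,0,-26,-24,13,1],[0,0,0,-26,-24,13,1],[0,0,0,-26,-24,13,1],[0,0,0,-26,-24,13,1]]]'
python3 - <<'E'
from h import *
a=optics.read_camera('scene');b=optics.read_camera('top')
C=deck([.085,0.0,.0])
p=pj('scene',C)[0].astype(int);q=pj('top',C)[0].astype(int)
f=lambda im,p:cv2.resize(im[max(p[1]-70,0):p[1]+70,max(p[0]-70,0):p[0]+70],(400,400),interpolation=cv2.INTER_CUBIC)
A=cv2.resize(a,(400,300));B=cv2.resize(b,(400,300))
cv2.imwrite('pics/g5.png',cv2.convertScaleAbs(np.vstack([np.hstack([f(a,p),f(b,q)])[50:350],np.hstack([A,B])]),alpha=1.5))
E
```

```text
clock: 19.33
eef_pos: [0.3683, -0.3106, 0.1823]
orientation: [0.011, 1.187, 0.071]
contact_force: [-0.1, 0.3, -1.1]
grip_width: 1.001
```

View pics/g5.png

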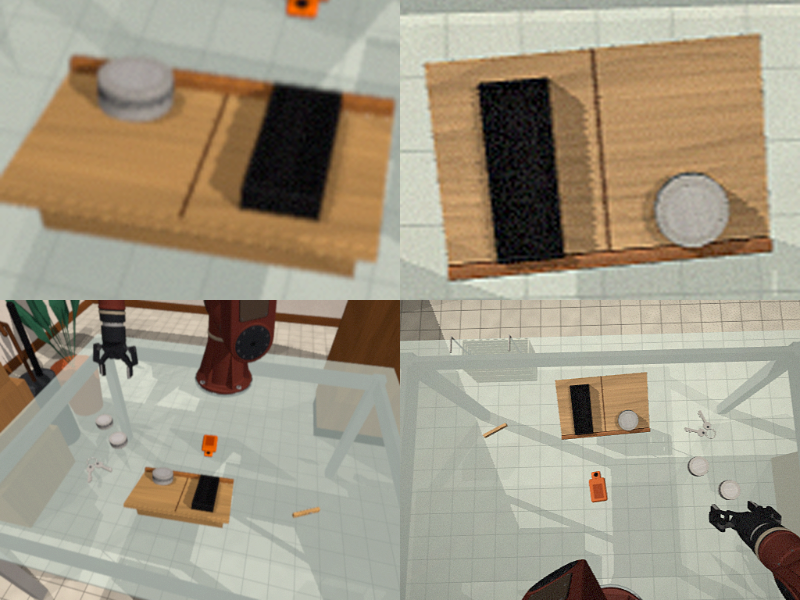

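The last picture shows the tray on the left half, straight up the slope, and the tin on the right half. Both are flat against the lip, and the keys, cover, peg and other tins haven't moved. I'll hand the job in.

```bash
python3 -c "
from bench import order,status
print(status.sense()['dq'].round(3) if hasattr(status.sense()['dq'],'round') else status.sense()['dq']);print(order.job_done())"
```

```text
[ 0.009  0.001  0.001 -0.003 -0.    -0.002]
the job is handed in; nothing more can be done
None
```

I put the tray on the left half of the stand and then the tin on the right half, and handed the job in at about 19.4 s of the 64 s limit. Each was gripped, tilted to the slope, lowered until the wrist force showed contact, slid down to the lip and released.

- **Tin choice:** I took the tin nearest the base, at 0.46 m; the two lookalikes were at about 0.56 m.
- **Last checks:** The final pictures show both items lying flat, right way up and against the lip, with the tray parallel to the board's middle line. The TCP positions at lip contact matched the expected distances to within about 1 mm. The keys, key cover, peg and other tins look unmoved, and the gripper was well clear.
- **Blemish:** One lowering step pressed the tin onto the deck with about 24 N for roughly a quarter of a second. I eased it off before sliding.
- **Disagreement:** The scene camera put the tin about 5 mm from the top camera's estimate. The grip and the lip contact were not affected.

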